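# Find the full salt tin by feel

### The job

Three identical closed tins of pickling salt stand in a row on top of the bamboo shelf unit; one is full, the other two are part used. Working along the row from your left to your right as you face the unit, heft each tin in turn: lift it clear of the shelf, feel its weight, and set it down upright where it stood before taking the next (the last need not be set down if it is the full one). Finish while holding the full, heaviest tin upright and still, about 10 cm clear above the shelf top, with the other two standing back in their places and everything else left undisturbed; do not drop or topple a tin.

Things in the scene. Friction and masses are not known exactly. Their poses are not given: they have to be found in the camera images.
- tin_a_mid (a point): centre (half-way up) of one of three identical closed steel tins: upright cylinder, 66 mm across, 74 mm high, standing on the unit's deck (z = 0.15). Tight slip lid over the top 19 mm, under 1 mm proud. Each weighs 0.1 to 0.5 kg; the full one is at least 0.15 kg heavier than either other. The letter tells nothing of place or weight
- tin_b_mid (a point): centre (half-way up) of one of three identical closed steel tins: upright cylinder, 66 mm across, 74 mm high, standing on the unit's deck (z = 0.15). Tight slip lid over the top 19 mm, under 1 mm proud. Each weighs 0.1 to 0.5 kg; the full one is at least 0.15 kg heavier than either other. The letter tells nothing of place or weight
- tin_c_mid (a point): centre (half-way up) of one of three identical closed steel tins: upright cylinder, 66 mm across, 74 mm high, standing on the unit's deck (z = 0.15). Tight slip lid over the top 19 mm, under 1 mm proud. Each weighs 0.1 to 0.5 kg; the full one is at least 0.15 kg heavier than either other. The letter tells nothing of place or weight
- unit: fixed bamboo unit, 150 mm high; deck 236 mm deep (x) by 556 mm wide (y), 12 mm lip at the rear; origin at the centre of its underside on the counter; x from its front (door, robot's side) to rear, y to the robot's left along the row; turned up to 0.2 rad. In its frame the tins stand at y about +150, 0, -150 mm (within 12), x -10 to 30 mm. Other things on the deck are under 16 mm high
- press_disc: hard silicone press disc, 56 mm across, 14 mm thick, lying on the deck between the left and middle tins; origin at the centre of its underside; not to be disturbed
- pinch_bowl: small shallow ceramic bowl, 54 mm across, 14 mm high, on the deck between the middle and right tins; origin at the centre of its underside; not to be disturbed
- lid_lifter: flat stainless lid lifter, 171 mm long (its y), 26 mm wide, 9 mm high at most, lying along the front edge of the deck before the tins; origin on its underside near its middle; not to be disturbed
- jar_1: lidded ceramic jar, 74 mm across, 94 mm high with its knob, on the counter beside the left end of the unit; origin at the centre of its underside; not to be disturbed
- jar_2: lidded ceramic jar, 74 mm across, 94 mm high with its knob, on the counter beside the right end of the unit; origin at the centre of its underside; not to be disturbed
- funnel: red plastic funnel standing mouth down on the counter behind the unit, 104 mm across, 105 mm high; origin at the centre of its mouth; not to be disturbed
- spatula: wooden spatula lying on the counter behind the unit; not to be disturbed
There are look-alikes about, which are no part of the job. What is shaped like the part that bears tin_c_mid but green is not meant.

How it is judged:
On the way, in this order (a step that is already met when the one before it is completed fails the run):
1. the left tin of the row is held in the fingers, clear of the deck by at least 12 mm, while the other two stand upright on the deck (((height (world z) of tin_a_mid above 0.199 m and contact force between the fingers and tin_a above 1 N and contact force between tin_a and unit below 0.1 N and height (world z) of tin_b_mid between 0.179 and 0.193 m and angle between each of tin_b_mid, tin_c_mid's own z axis and vertical below 0.12 rad and contact force between each of tin_b, tin_c and unit above 0.5 N and y of each of tin_b_mid, tin_c_mid in the frame of unit below 0.075 m and height (world z) of tin_c_mid between 0.179 and 0.193 m) or (height (world z) of tin_b_mid above 0.199 m and contact force between the fingers and tin_b above 1 N and contact force between tin_b and unit below 0.1 N and height (world z) of tin_a_mid between 0.179 and 0.193 m and angle between each of tin_a_mid, tin_c_mid's own z axis and vertical below 0.12 rad and contact force between each of tin_a, tin_c and unit above 0.5 N and y of each of tin_a_mid, tin_c_mid in the frame of unit below 0.075 m and height (world z) of tin_c_mid between 0.179 and 0.193 m) or (height (world z) of tin_c_mid above 0.199 m and contact force between the fingers and tin_c above 1 N and contact force between tin_c and unit below 0.1 N and height (world z) of tin_a_mid between 0.179 and 0.193 m and angle between each of tin_a_mid, tin_b_mid's own z axis and vertical below 0.12 rad and contact force between each of tin_a, tin_b and unit above 0.5 N and y of each of tin_a_mid, tin_b_mid in the frame of unit below 0.075 m and height (world z) of tin_b_mid between 0.179 and 0.193 m))), for 0.3 s.
2. the middle tin of the row is held in the fingers, clear of the deck by at least 12 mm, while the other two stand upright on the deck (((height (world z) of tin_a_mid above 0.199 m and contact force between the fingers and tin_a above 1 N and contact force between tin_a and unit below 0.1 N and height (world z) of tin_b_mid between 0.179 and 0.193 m and angle between each of tin_b_mid, tin_c_mid's own z axis and vertical below 0.12 rad and contact force between each of tin_b, tin_c and unit above 0.5 N and (y of tin_b_mid in the frame of unit below -0.075 m or y of tin_b_mid in the frame of unit above 0.075 m) and height (world z) of tin_c_mid between 0.179 and 0.193 m and (y of tin_c_mid in the frame of unit below -0.075 m or y of tin_c_mid in the frame of unit above 0.075 m)) or (height (world z) of tin_b_mid above 0.199 m and contact force between the fingers and tin_b above 1 N and contact force between tin_b and unit below 0.1 N and height (world z) of tin_a_mid between 0.179 and 0.193 m and angle between each of tin_a_mid, tin_c_mid's own z axis and vertical below 0.12 rad and contact force between each of tin_a, tin_c and unit above 0.5 N and (y of tin_a_mid in the frame of unit below -0.075 m or y of tin_a_mid in the frame of unit above 0.075 m) and height (world z) of tin_c_mid between 0.179 and 0.193 m and (y of tin_c_mid in the frame of unit below -0.075 m or y of tin_c_mid in the frame of unit above 0.075 m)) or (height (world z) of tin_c_mid above 0.199 m and contact force between the fingers and tin_c above 1 N and contact force between tin_c and unit below 0.1 N and height (world z) of tin_a_mid between 0.179 and 0.193 m and angle between each of tin_a_mid, tin_b_mid's own z axis and vertical below 0.12 rad and contact force between each of tin_a, tin_b and unit above 0.5 N and (y of tin_a_mid in the frame of unit below -0.075 m or y of tin_a_mid in the frame of unit above 0.075 m) and height (world z) of tin_b_mid between 0.179 and 0.193 m and (y of tin_b_mid in the frame of unit below -0.075 m or y of tin_b_mid in the frame of unit above 0.075 m)))), for 0.3 s.
3. the right tin of the row is held in the fingers, clear of the deck by at least 12 mm, while the other two stand upright on the deck (((height (world z) of tin_a_mid above 0.199 m and contact force between the fingers and tin_a above 1 N and contact force between tin_a and unit below 0.1 N and height (world z) of tin_b_mid between 0.179 and 0.193 m and angle between each of tin_b_mid, tin_c_mid's own z axis and vertical below 0.12 rad and contact force between each of tin_b, tin_c and unit above 0.5 N and y of each of tin_b_mid, tin_c_mid in the frame of unit above -0.075 m and height (world z) of tin_c_mid between 0.179 and 0.193 m) or (height (world z) of tin_b_mid above 0.199 m and contact force between the fingers and tin_b above 1 N and contact force between tin_b and unit below 0.1 N and height (world z) of tin_a_mid between 0.179 and 0.193 m and angle between each of tin_a_mid, tin_c_mid's own z axis and vertical below 0.12 rad and contact force between each of tin_a, tin_c and unit above 0.5 N and y of each of tin_a_mid, tin_c_mid in the frame of unit above -0.075 m and height (world z) of tin_c_mid between 0.179 and 0.193 m) or (height (world z) of tin_c_mid above 0.199 m and contact force between the fingers and tin_c above 1 N and contact force between tin_c and unit below 0.1 N and height (world z) of tin_a_mid between 0.179 and 0.193 m and angle between each of tin_a_mid, tin_b_mid's own z axis and vertical below 0.12 rad and contact force between each of tin_a, tin_b and unit above 0.5 N and y of each of tin_a_mid, tin_b_mid in the frame of unit above -0.075 m and height (world z) of tin_b_mid between 0.179 and 0.193 m))), for 0.3 s.
At the end, for the whole second after the job is handed in: the heaviest tin is held in the fingers, its bottom at least 60 mm over the deck, upright within 0.2 rad, still, touching neither unit nor tins; the two lighter tins (each pressing on the deck with under 3.1 N) stand there upright, at rest, untouched, within 40 mm of where they started (((height (world z) of tin_a_mid above 0.247 m and angle between tin_a_mid's own z axis and vertical below 0.2 rad and linear speed of tin_a below 0.03 m/s and contact force between the fingers and tin_a above 1 N and contact force between tin_a and unit below 0.1 N and height (world z) of tin_b_mid between 0.179 and 0.193 m and angle between each of tin_b_mid, tin_c_mid's own z axis and vertical below 0.12 rad and contact force between tin_b and unit between 0.5 and 3.1 N and distance of each of tin_b_mid, tin_c_mid from where it was at the start of the episode below 0.04 m and linear speed of each of tin_b, tin_c below 0.02 m/s and contact force between each of tin_b, tin_c and the fingers below 0.1 N and contact force between each of tin_b, tin_c and tin_a below 0.1 N and height (world z) of tin_c_mid between 0.179 and 0.193 m and contact force between tin_c and unit between 0.5 and 3.1 N) or (height (world z) of tin_b_mid above 0.247 m and angle between tin_b_mid's own z axis and vertical below 0.2 rad and linear speed of tin_b below 0.03 m/s and contact force between the fingers and tin_b above 1 N and contact force between tin_b and unit below 0.1 N and height (world z) of tin_a_mid between 0.179 and 0.193 m and angle between each of tin_a_mid, tin_c_mid's own z axis and vertical below 0.12 rad and contact force between tin_a and unit between 0.5 and 3.1 N and distance of each of tin_a_mid, tin_c_mid from where it was at the start of the episode below 0.04 m and linear speed of each of tin_a, tin_c below 0.02 m/s and contact force between each of tin_a, tin_c and the fingers below 0.1 N and contact force between each of tin_a, tin_c and tin_b below 0.1 N and height (world z) of tin_c_mid between 0.179 and 0.193 m and contact force between tin_c and unit between 0.5 and 3.1 N) or (height (world z) of tin_c_mid above 0.247 m and angle between tin_c_mid's own z axis and vertical below 0.2 rad and linear speed of tin_c below 0.03 m/s and contact force between the fingers and tin_c above 1 N and contact force between tin_c and unit below 0.1 N and height (world z) of tin_a_mid between 0.179 and 0.193 m and angle between each of tin_a_mid, tin_b_mid's own z axis and vertical below 0.12 rad and contact force between tin_a and unit between 0.5 and 3.1 N and distance of each of tin_a_mid, tin_b_mid from where it was at the start of the episode below 0.04 m and linear speed of each of tin_a, tin_b below 0.02 m/s and contact force between each of tin_a, tin_b and the fingers below 0.1 N and contact force between each of tin_a, tin_b and tin_c below 0.1 N and height (world z) of tin_b_mid between 0.179 and 0.193 m and contact force between tin_b and unit between 0.5 and 3.1 N))); the arm keeps its last pose, push and grip.
It fails at once if the press disc, pinch bowl, lid lifter, a jar, the funnel or the spatula is disturbed (moved more than 30 mm) (distance of any of press_disc, pinch_bowl, lid_lifter, jar_1, jar_2, funnel, spatula from where it was at the start of the episode above 0.03 m).
It fails at once if a tin is let go in the air, more than 20 mm above the deck ((height (world z) of tin_a_mid above 0.207 m and contact force between the fingers and tin_a below 0.05 N) or (height (world z) of tin_b_mid above 0.207 m and contact force between the fingers and tin_b below 0.05 N) or (height (world z) of tin_c_mid above 0.207 m and contact force between the fingers and tin_c below 0.05 N)).
It fails at once if a tin is knocked over or falls off the deck (angle between any of tin_a_mid, tin_b_mid, tin_c_mid's own z axis and vertical above 0.8 rad or height (world z) of any of tin_a_mid, tin_b_mid, tin_c_mid below 0.15 m).
It also fails if it takes over 64 s, if anything falls off the work surface, if the arm or the gripper's body presses on something with over 40 N, if the wrist force passes 120 N, or if a joint passes its speed limit or range.

### The arm

A 7-joint arm with a two-finger parallel gripper is mounted at the origin on the work surface. World frame = base frame: x ahead of the robot, y to its left, z up, the work surface at z = 0. Lengths are in m, angles in rad, forces in N, time in s.
With the tool pointing down it reaches from about 0.4 to 0.85 m from the base axis. Payload 4.5 kg.
Tool frame: the origin (TCP) lies midway between the tips of the shut fingers; the grasp point (between the pads) lies 19 mm behind it; z points along the fingers, y is the line along which they close (so a half turn about z gives the same grasp; the last joint's range is limited). The gripper opens to 88 mm and grips with 3 to 60 N. Pads are 18 mm wide; open, the fingers measure 123 mm over their backs; the gripper's body (75 mm by 187 mm) begins 45 mm behind the grasp point.
Start: joints at [-1.074, 0.689, -0.195, 1.565, 0.157, 0.902, -0.215], TCP at [0.279, 0.559, 0.239] pointing down, gripper open.
Joint ranges: [-3.01, 3.01], [-0.46, 2.08], [-1.47, 1.51], [0.13, 2.56], [-1, 4.14], [0.04, 2.09], [-2.66, 2.66]. Speed limits (rad/s): [2.57, 2.57, 3.14, 3.14, 3.14, 3.14, 3.14].

### API

Orientations are given as a unit quaternion [x, y, z, w].
In Python, from plant import r gives the robot as it stands. The module is installed in compiled form; this text tells all that it offers.
- The arm moves only by the tool step_arm, never from a script. Its argument "series" is a list of rows, each a list of 7 numbers: the shift along the world's x, y, z in mm, then the turn, a rotation vector about the world's x, y, z in rad, then the closure, from 0 (fully open) to 1 (shut). A call has 1 to 20 rows; each row shifts and turns the commanded pose from where the row before left it; what a row does not reach is not made up. A row lasts 1/10 s, in which the tool goes at most 50 mm and 8.59 degrees, less where a joint would pass 70% of its speed; a pose out of reach is approached as far as the arm can. A call is refused whole if a number of a shift passes 50 or a number of a turn 0.15, either way. A call with a gripper value outside its range is refused whole. The fingers move at their own pace and stop on an object; "force" is the grip in N (left out, the last holds). Time passes only in rows, so rows that do not move let the fingers close. It gives the time, the measured TCP pose, the force, the opening and the grip force at its end, in the units of the state.
- r.get_state(): the state, without advancing time (a new reading comes with each control period).
- r.snapshot(name): name is "scene" or "top" or "wrist"; returns (picture, depth): 400x640x3 uint8, blue, green, red; 400x640 float32, m along the optical axis (not along the pixel's ray), 0 where there is no reading.
- r.get_calibration(name): a dict with "intrinsics" (3x3 intrinsics, pixels), "pose" (4x4, takes a point from camera to world coordinates). Camera axes: x right, y up, looking along -z (the intrinsics and any distortion apply to the point x, -y, -z); pixel columns grow to the right and rows downward; lengths in m; the calibration is good to about 2 mm. A picture is of the moment at which its call begins: read the wrist's pose just before it. get_calibration takes no time and is no camera call; for the wrist camera it gives the pose at the moment of the call.
- r.finish_job(): hands the job in; it is judged then, once.
The state is a dict: "clock": time; "q": joint angles; "qd": joint speeds; "joint_torque": joint torques, N m; "tool_pos": TCP position; "eef_rot": TCP orientation; "contact_force": force on the tool from outside, world axes, zero at the start; "moment": the same for the moment, N m; "opening": opening from 0.0 (shut) to 1.0 (fully open); "finger_force": force on a finger pad.
Only numpy, scipy, OpenCV 4.12 (cv2) and the standard library are available. Lean on these libraries where they do the work, as an engineer would, in place of code of your own. Each camera call takes 0.05 s, during which the arm holds its last target. There are 200 camera calls.

## Working session

There is one attempt and no reset: what is moved stays moved. The work goes in short steps, Python scripts to look and compute and a tool call to move; the robot and the scene stay as the last step left them, time stands still between calls to the robot, and variables do not carry over. Pictures are saved under pics/ and viewed, at most 10 in all, crops included, and the job is handed in when it is done.

Besides the shell and the picture viewer there is one more tool, called after "Emit:" as name(argument=value, ...) on one line, values as JSON. step_arm: Moves the arm, as the interface text tells. Its arguments: {"type":"object","properties":{"series":{"type":"array"},"force":{"type":"number"}},"required":["series"]}

```bash
mkdir -p pics; python3 - <<'E'
from plant import r
import cv2,numpy as np
s=r.get_state();print({k:np.round(v,3) for k,v in s.items()})
for n in("scene","top"):
    c=r.get_calibration(n);p,d=r.snapshot(n);cv2.imwrite(f"pics/{n}.png",p);np.savez(f"{n}.npz",p=p,d=d,K=c["intrinsics"],T=c["pose"])
    print({k:(np.round(v,3).tolist() if not isinstance(v,str) else v) for k,v in c.items()})
E
```

```text
{'clock': np.float64(0.0), 'q': array([-1.074,  0.69 , -0.194,  1.566,  0.157,  0.903, -0.215]), 'qd': array([-0.   , -0.001, -0.   ,  0.002,  0.   , -0.002,  0.   ]), 'joint_torque': array([-1.0000e-03, -5.2756e+01, -1.2670e+00, -1.5343e+01, -5.3000e-02,
        7.0000e-03,  0.0000e+00]), 'tool_pos': array([0.279, 0.559, 0.238]), 'eef_rot': array([ 0.229,  0.973, -0.001, -0.   ]), 'contact_force': array([-0.672,  0.819, -0.035]), 'moment': array([0.039, 0.044, 0.031]), 'finger_force': np.float64(0.0), 'opening': np.float64(1.003)}
{'intrinsics': [[386.482, 0.0, 320.259], [0.0, 386.482, 197.513], [0.0, 0.0, 1.0]], 'pose': [[0.666, -0.531, 0.524, 1.201], [0.746, 0.48, -0.463, -0.466], [-0.006, 0.699, 0.715, 0.913], [0.0, 0.0, 0.0, 1.0]]}
{'intrinsics': [[398.39, 0.0, 323.29], [0.0, 398.39, 198.278], [0.0, 0.0, 1.0]], 'pose': [[0.022, 0.988, -0.151, 0.422], [-1.0, 0.022, 0.003, 0.022], [0.006, 0.151, 0.989, 1.209], [0.0, 0.0, 0.0, 1.0]]}
```

View pics/top.png

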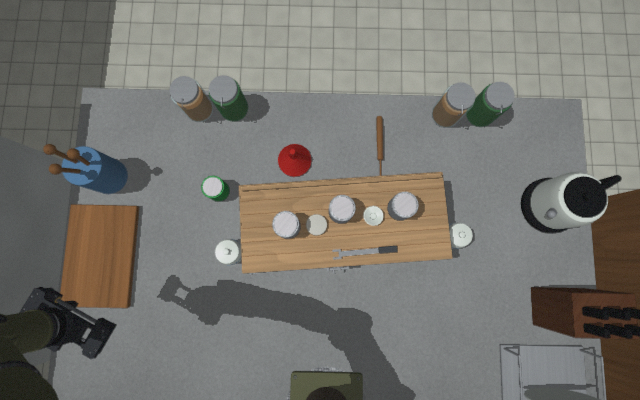

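View pics/scene.png

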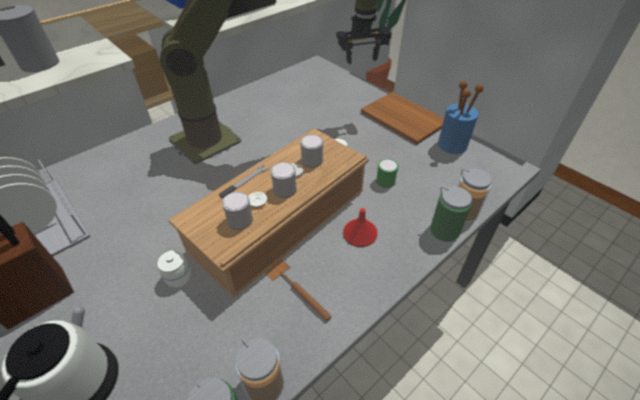

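```bash
cat > h.py <<'E'
import numpy as np
def cloud(n):
    z=np.load(n+".npz");d=z["d"];K=z["K"];T=z["T"]
    v,u=np.mgrid[:400,:640]
    P=np.stack([(u-K[0,2])/K[0,0]*d,-(v-K[1,2])/K[1,1]*d,-d,np.ones_like(d)],-1)@T.T
    P[d==0]=np.nan
    return z["p"],P[...,:3],v,u
E
python3 - <<'E'
from h import *
import cv2
for n in("top","scene"):
    p,P,v,u=cloud(n)
    z=P[...,2]
    for nm,lo,hi in(("tin",.216,.236),("deck",.143,.155),("low",.156,.18),("jar",.05,.13)):
        m=((z>lo)&(z<hi)&(P[...,0]>.3)&(P[...,0]<1.1)).astype(np.uint8)
        k,l,st,c=cv2.connectedComponentsWithStats(m)
        for i in range(1,k):
            if st[i,4]>60:
                q=P[l==i];print(n,nm,st[i,4],c[i].round(),np.median(q,0).round(4),q.min(0).round(3),q.max(0).round(3),cv2.minEnclosingCircle(q[:,:2].astype(np.float32)),p[l==i].mean(0).round(), cv2.minAreaRect(q[:,:2].astype(np.float32)) if nm=="deck" else"")
E
```

```text
top tin 559 [405. 205.] [ 0.5612 -0.1847  0.2238] [ 0.53  -0.218  0.216] [ 0.594 -0.152  0.229] ((0.5618560314178467, -0.18501721322536469), 0.03345521539449692) [178. 175. 175.] 
top tin 556 [342. 208.] [ 0.5499 -0.0275  0.2238] [ 0.517 -0.06   0.217] [0.582 0.005 0.229] ((0.5501925349235535, -0.02790878154337406), 0.03347906470298767) [182. 179. 179.] 
top tin 568 [285. 224.] [0.5061 0.1116 0.2236] [0.474 0.08  0.218] [0.539 0.145 0.229] ((0.5066336393356323, 0.11221545189619064), 0.03352554515004158) [187. 184. 184.] 
top deck 617 [223.  89.] [0.8878 0.3075 0.1503] [0.837 0.268 0.144] [0.929 0.347 0.155] ((0.8830467462539673, 0.3078899085521698), 0.0465746633708477) [137. 135. 131.] ((0.8902104496955872, 0.30772748589515686), (0.08191496878862381, 0.07819268107414246), 45.65714645385742)
top deck 620 [184.  90.] [0.8828 0.4168 0.1503] [0.833 0.378 0.143] [0.925 0.457 0.155] ((0.8789969086647034, 0.417687326669693), 0.04638563469052315) [137. 134. 131.] ((0.8838209509849548, 0.41752612590789795), (0.08121969550848007, 0.07814854383468628), 36.46781921386719)
top deck 604 [461.  96.
[... 11423 characters left out ...]
2. 264.] [ 0.5129 -0.3716  0.081 ] [ 0.467 -0.406  0.05 ] [ 0.538 -0.333  0.097] ((0.502075731754303, -0.3694795072078705), 0.036953821778297424) [173. 179. 175.] 
scene jar 1675 [ 30. 288.] [ 0.3552 -0.6634  0.0883] [ 0.301 -0.749  0.05 ] [ 0.361 -0.598  0.13 ] ((0.3275742828845978, -0.6742696762084961), 0.07994440197944641) [22. 30. 46.] 
scene jar 1441 [ 83. 377.] [ 0.6662 -0.6342  0.0973] [ 0.596 -0.712  0.05 ] [ 0.678 -0.594  0.13 ] ((0.628866970539093, -0.652910590171814), 0.06744543462991714) [114. 119. 115.] 
scene jar 619 [265. 386.] [ 0.9236 -0.3741  0.0926] [ 0.877 -0.404  0.05 ] [ 0.931 -0.319  0.13 ] ((0.8910800814628601, -0.36089077591896057), 0.04442382976412773) [69. 82. 93.]
```

Candidates in the top view: white tins on the deck at (285,224), (342,208) and (405,205); green look-alike tin at (213,187) on the counter; white jars at (228,252) and (460,235); flat disc at (317,225) and bowl at (373,215). The three white tins on the deck fit the description. I'll check them in one crop.

```bash
python3 -c "
import cv2
p=cv2.imread('pics/top.png')[170:275,190:480];cv2.imwrite('pics/crop.png',cv2.resize(p,None,fx=2.7,fy=2.7,interpolation=2))"
```

```text
(no output)
```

View pics/crop.png

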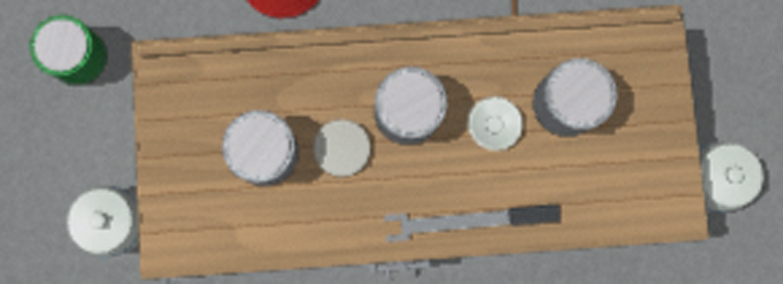

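Emit:
step_arm(series=[[0,0,20,0,0,0,0],[0,0,20,0,0,0,0],[0,0,20,0,0,0,0],[14,-28,0,0,0,-0.06,0],[14,-28,0,0,0,-0.06,0],[14,-28,0,0,0,-0.06,0],[14,-28,0,0,0,-0.06,0],[14,-28,0,0,0,-0.06,0],[14,-28,0,0,0,-0.06,0],[14,-28,0,0,0,-0.06,0],[14,-28,0,0,0,-0.06,0],[14,-28,0,0,0,-0.06,0],[14,-28,0,0,0,-0.06,0],[14,-28,0,0,0,-0.06,0],[14,-28,0,0,0,-0.06,0],[14,-28,0,0,0,-0.06,0],[14,-28,0,0,0,-0.06,0],[14,-28,0,0,0,-0.06,0],[14,-28,0,0,0,-0.06,0],[4,0,0,0,0,-0.06,0]], force=30)

```text
clock: 2.1
tool_pos: [0.5083, 0.1059, 0.2986]
eef_rot: [0.679, 0.734, -0.001, 0.001]
contact_force: [-0.2, 0.4, -0.3]
opening: 1.002
finger_force: 0.0
```

```bash
cat > st.py <<'E'
from plant import r
import numpy as np
s=r.get_state()
q=s["eef_rot"];from scipy.spatial.transform import Rotation as R
M=R.from_quat(q).as_matrix()
print(s["clock"],s["tool_pos"].round(4),"yaw_y",round(float(np.arctan2(M[1,1],M[0,1])),3),"z",M[:,2].round(3),"F",s["contact_force"].round(2),"M",s["moment"].round(2),"op",round(float(s["opening"]),3),"ff",s["finger_force"],"q7",s["q"].round(2))
E
python3 st.py
```

```text
2.1 [0.5083 0.1059 0.2986] yaw_y 0.078 z [ 0.    -0.003 -1.   ] F [-0.17  0.42 -0.34] M [-0.01  0.09 -0.03] op 1.002 ff 0.0 q7 [-0.35  0.47  0.09  1.81 -0.05  0.86 -0.17]
```

The crop shows the left, middle and right white tins at (259,147), (411,103) and (580,94). The green one at (62,45) stands off the unit and is rejected. Now lowering over the left tin.

Emit:
step_arm(series=[[-1,6,0,0,0,0.01,0],[0,0,-15,0,0,0,0],[0,0,-15,0,0,0,0],[0,0,-15,0,0,0,0],[0,0,-15,0,0,0,0],[0,0,-15,0,0,0,0],[0,0,-15,0,0,0,0],[0,0,-15,0,0,0,0],[0,0,-15,0,0,0,0],[0,0,-8,0,0,0,0],[0,0,0,0,0,0,0],[0,0,0,0,0,0,0]])

```text
clock: 3.3
tool_pos: [0.506, 0.118, 0.171]
eef_rot: [0.671, 0.741, 0.0, -0.0]
contact_force: [0.4, 0.9, 0.6]
opening: 1.001
finger_force: 0.0
```

```bash
python3 st.py; python3 - <<'E'
from plant import r
import cv2
p,d=r.snapshot("scene");cv2.imwrite("pics/s2.png",cv2.resize(p[90:260,170:420],None,fx=2.8,fy=2.8))
E
```

```text
3.3 [0.506 0.118 0.171] yaw_y 0.099 z [ 0.  0. -1.] F [0.38 0.92 0.61] M [-0.05  0.05 -0.02] op 1.001 ff 0.0 q7 [-0.35  0.65  0.05  1.96 -0.06  0.53 -0.16]
```

View pics/s2.png

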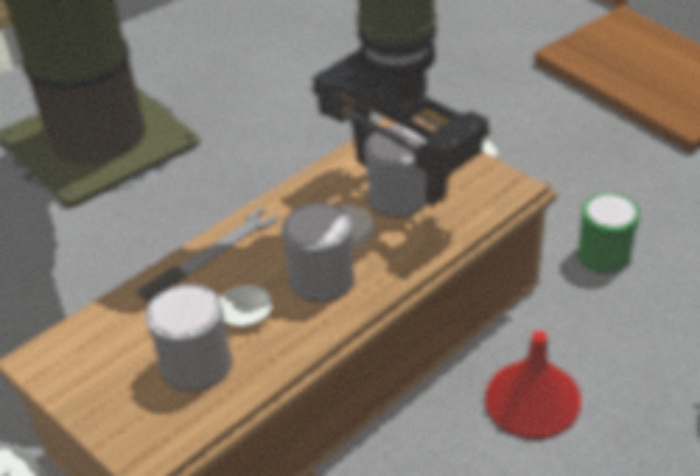

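The fingers straddle the left tin, front and rear, at about (400,170) in the crop. The TCP is 6 mm too far left, so I'll correct that and grip.

Emit:
step_arm(series=[[1,-6,-1,0,0,0,0],[0,0,0,0,0,0,0],[0,0,0,0,0,0,0.2],[0,0,0,0,0,0,0.5],[0,0,0,0,0,0,1],[0,0,0,0,0,0,1],[0,0,0,0,0,0,1],[0,0,0,0,0,0,1],[0,0,0,0,0,0,1],[0,0,0,0,0,0,1]], force=30)

```text
clock: 4.35
tool_pos: [0.507, 0.1114, 0.1698]
eef_rot: [0.672, 0.741, 0.0, 0.0]
contact_force: [-0.7, -0.2, 2.5]
opening: 0.74
finger_force: 30.0
```

```bash
python3 st.py
```

```text
4.35 [0.507  0.1114 0.1698] yaw_y 0.098 z [ 0.  0. -1.] F [-0.72 -0.24  2.47] M [ 0.02  0.14 -0.02] op 0.74 ff 29.999915789812803 q7 [-0.34  0.66  0.05  1.96 -0.06  0.53 -0.15]
```

Emit:
step_arm(series=[[0,0,3,0,0,0,1],[0,0,7,0,0,0,1],[0,0,10,0,0,0,1],[0,0,10,0,0,0,1],[0,0,10,0,0,0,1],[0,0,7,0,0,0,1],[0,0,3,0,0,0,1],[0,0,0,0,0,0,1],[0,0,0,0,0,0,1],[0,0,0,0,0,0,1],[0,0,0,0,0,0,1],[0,0,0,0,0,0,1],[0,0,0,0,0,0,1]])

```text
clock: 5.65
tool_pos: [0.507, 0.1112, 0.2196]
eef_rot: [0.672, 0.741, -0.0, -0.0]
contact_force: [0.3, -0.1, -2.1]
opening: 0.741
finger_force: 30.0
```

```bash
cat > heft.py <<'E'
from plant import r
import numpy as np
F=[];J=[]
for i in range(8):
    r.snapshot("top");s=r.get_state();F.append(s["contact_force"]);J.append(s["joint_torque"])
print("F mean",np.mean(F,0).round(3),"sd",np.std(F,0).round(2),"tau",np.mean(J,0).round(2))
import st
p,d=r.snapshot("scene");c=r.get_calibration("scene");np.savez("scene.npz",p=p,d=d,K=c["intrinsics"],T=c["pose"])
E
python3 heft.py
```

```text
F mean [ 0.221 -0.326 -2.125] sd [0.31 0.53 0.47] tau [-0.000e+00 -4.506e+01  1.690e+00 -1.246e+01 -4.000e-02  0.000e+00
  0.000e+00]
6.05 [0.507  0.1113 0.2197] yaw_y 0.098 z [ 0.  0. -1.] F [-0.19 -0.22 -1.88] M [-0.08  0.04 -0.01] op 0.742 ff 29.999946216121316 q7 [-0.34  0.58  0.06  1.91 -0.05  0.65 -0.15]
```

Left tin reads about 2.1 N, so it's likely part used. Setting it down.

Emit:
step_arm(series=[[0,0,-8,0,0,0,1],[0,0,-10,0,0,0,1],[0,0,-10,0,0,0,1],[0,0,-10,0,0,0,1],[0,0,-6,0,0,0,1],[0,0,-3,0,0,0,1],[0,0,-2,0,0,0,1],[0,0,-1,0,0,0,1],[0,0,0,0,0,0,1],[0,0,0,0,0,0,1],[0,0,0,0,0,0,1]])

```text
clock: 7.2
tool_pos: [0.5072, 0.1113, 0.17]
eef_rot: [0.672, 0.741, 0.0, 0.0]
contact_force: [0.9, 0.7, -2.3]
opening: 0.741
finger_force: 30.0
```

```bash
python3 st.py
```

```text
7.2 [0.5072 0.1113 0.17  ] yaw_y 0.098 z [ 0.001  0.    -1.   ] F [ 0.88  0.74 -2.3 ] M [-0.04  0.07 -0.  ] op 0.741 ff 29.99987343326211 q7 [-0.34  0.66  0.05  1.96 -0.06  0.53 -0.15]
```

Emit:
step_arm(series=[[0,0,-0.5,0,0,0,1],[0,0,-0.5,0,0,0,1],[0,0,0,0,0,0,1],[0,0,0,0,0,0,1]])

```text
clock: 7.6
tool_pos: [0.5072, 0.1114, 0.1698]
eef_rot: [0.672, 0.741, 0.0, 0.0]
contact_force: [-2.5, -0.3, 8.2]
opening: 0.742
finger_force: 30.0
```

Emit:
step_arm(series=[[0,0,0,0,0,0,0.5],[0,0,0,0,0,0,0],[0,0,0,0,0,0,0],[0,0,0,0,0,0,0],[0,0,0,0,0,0,0],[0,0,10,0,0,0,0],[0,0,15,0,0,0,0],[0,0,25,0,0,0,0],[0,0,25,0,0,0,0],[0,0,25,0,0,0,0],[4,-14,10,0,0,0,0],[8,-25,0,0,0,0,0],[8,-25,0,0,0,0,0],[8,-25,0,0,0,0,0],[8,-25,0,0,0,0,0],[8,-25,0,0,0,0,0],[0,0,0,0,0,0,0],[0,0,0,0,0,0,0]])

```text
clock: 9.4
tool_pos: [0.5506, -0.0288, 0.2784]
eef_rot: [0.672, 0.74, -0.0, -0.0]
contact_force: [-0.7, 1.0, 0.3]
opening: 1.001
finger_force: 0.0
```

```bash
cat > tins.py <<'E'
from h import *
import cv2
from plant import r
import st
for n in("top","scene"):
    c=r.get_calibration(n);p,d=r.snapshot(n);np.savez(n+".npz",p=p,d=d,K=c["intrinsics"],T=c["pose"])
    if n=="scene": cv2.imwrite("pics/last.png",cv2.resize(p[60:260,170:420],None,fx=2.8,fy=2.8))
    p,P,v,u=cloud(n);z=P[...,2]
    m=((z>.216)&(z<.232)&(P[...,0]>.4)&(P[...,0]<.7)&(abs(P[...,1])<.3)&(p.min(-1)>110)).astype(np.uint8)
    k,l,s_,c=cv2.connectedComponentsWithStats(m)
    for i in range(1,k):
        if s_[i,4]>60:
            q=P[l==i];print(n,s_[i,4],c[i].round(),np.median(q,0).round(4),((q.min(0)+q.max(0))/2).round(4))
E
python3 tins.py
```

```text
9.4 [ 0.5506 -0.0288  0.2784] yaw_y 0.096 z [-0.001 -0.    -1.   ] F [-0.74  0.99  0.33] M [-0.    0.08 -0.06] op 1.001 ff 0.0 q7 [-0.07  0.54  0.07  1.75 -0.05  0.86  0.11]
top 370 [405. 204.] [ 0.5627 -0.185   0.2241] [ 0.5619 -0.1842  0.224 ]
top 561 [285. 224.] [0.5066 0.1123 0.2236] [0.5068 0.1131 0.2236]
scene 141 [316. 143.] [0.5234 0.1193 0.2242] [0.5171 0.1139 0.2224]
scene 340 [283. 171.] [ 0.5539 -0.028   0.2242] [ 0.55   -0.0265  0.222 ]
scene 318 [235. 201.] [ 0.5611 -0.1845  0.2243] [ 0.5623 -0.183   0.2245]
```

Left tin is back upright in place. Descending on the middle tin, gripping and lifting.

Emit:
step_arm(series=[[0,0,-15,0,0,0,0],[0,0,-15,0,0,0,0],[0,0,-15,0,0,0,0],[0,0,-15,0,0,0,0],[0,0,-15,0,0,0,0],[0,0,-15,0,0,0,0],[0,0,-10,0,0,0,0],[0,0,-8,0,0,0,0],[0,0,0,0,0,0,0],[0,0,0,0,0,0,0],[0,0,0,0,0,0,0.2],[0,0,0,0,0,0,0.5],[0,0,0,0,0,0,1],[0,0,0,0,0,0,1],[0,0,0,0,0,0,1],[0,0,0,0,0,0,1],[0,0,0,0,0,0,1],[0,0,0,0,0,0,1]])

```text
clock: 11.3
tool_pos: [0.5512, -0.0277, 0.1711]
eef_rot: [0.672, 0.741, 0.0, 0.0]
contact_force: [-1.9, 0.2, 5.2]
opening: 0.74
finger_force: 30.0
```

```bash
python3 st.py
```

```text
11.3 [ 0.5512 -0.0277  0.1711] yaw_y 0.098 z [ 0.001  0.    -1.   ] F [-1.91  0.22  5.16] M [-0.1   0.31 -0.02] op 0.74 ff 30.00022583641112 q7 [-0.06  0.69  0.05  1.86 -0.05  0.59  0.12]
```

Emit:
step_arm(series=[[0,0,3,0,0,0,1],[0,0,7,0,0,0,1],[0,0,10,0,0,0,1],[0,0,10,0,0,0,1],[0,0,10,0,0,0,1],[0,0,7,0,0,0,1],[0,0,3,0,0,0,1],[0,0,0,0,0,0,1],[0,0,0,0,0,0,1],[0,0,0,0,0,0,1],[0,0,0,0,0,0,1],[0,0,0,0,0,0,1],[0,0,0,0,0,0,1]])

```text
clock: 12.6
tool_pos: [0.551, -0.0277, 0.2206]
eef_rot: [0.672, 0.741, -0.0, -0.0]
contact_force: [-0.1, -0.4, -2.0]
opening: 0.741
finger_force: 30.0
```

```bash
python3 heft.py
```

```text
F mean [-0.056  0.055 -1.198] sd [0.39 0.65 0.39] tau [ 0.000e+00 -4.742e+01  1.750e+00 -1.321e+01 -4.000e-02  3.000e-02
  0.000e+00]
13.0 [ 0.551  -0.0277  0.2208] yaw_y 0.098 z [ 0.  0. -1.] F [-0.17  0.02 -1.13] M [-0.06 -0.   -0.04] op 0.741 ff 29.999973261728883 q7 [-0.07  0.61  0.06  1.82 -0.05  0.71  0.11]
```

The middle tin reads about 1.2–1.5 N, so it's part used. Setting it down.

Emit:
step_arm(series=[[0,0,-8,0,0,0,1],[0,0,-10,0,0,0,1],[0,0,-10,0,0,0,1],[0,0,-10,0,0,0,1],[0,0,-6,0,0,0,1],[0,0,-3,0,0,0,1],[0,0,-2,0,0,0,1],[0,0,-1,0,0,0,1],[0,0,-0.5,0,0,0,1],[0,0,0,0,0,0,1],[0,0,0,0,0,0,1],[0,0,0,0,0,0,1]])

```text
clock: 14.25
tool_pos: [0.551, -0.0278, 0.1711]
eef_rot: [0.672, 0.741, 0.0, 0.0]
contact_force: [-1.4, 0.3, 5.8]
opening: 0.741
finger_force: 30.0
```

Emit:
step_arm(series=[[0,0,0,0,0,0,0.5],[0,0,0,0,0,0,0],[0,0,0,0,0,0,0],[0,0,0,0,0,0,0],[0,0,0,0,0,0,0],[0,0,10,0,0,0,0],[0,0,15,0,0,0,0],[0,0,25,0,0,0,0],[0,0,25,0,0,0,0],[0,0,25,0,0,0,0],[1,-17,10,0,0,0,0],[2,-28,0,0,0,0,0],[2,-28,0,0,0,0,0],[2,-28,0,0,0,0,0],[2,-28,0,0,0,0,0],[2,-28,0,0,0,0,0],[0,0,0,0,0,0,0],[0,0,0,0,0,0,0]])

```text
clock: 16.05
tool_pos: [0.5619, -0.1851, 0.2807]
eef_rot: [0.672, 0.74, 0.0, 0.0]
contact_force: [-0.1, 0.8, 0.2]
opening: 0.997
finger_force: 0.0
```

```bash
python3 tins.py
```

```text
16.05 [ 0.5619 -0.1851  0.2807] yaw_y 0.097 z [ 0.  0. -1.] F [-0.06  0.79  0.23] M [-0.05  0.08  0.01] op 0.997 ff 0.0 q7 [ 0.21  0.59  0.06  1.63 -0.04  0.92  0.38]
top 335 [400. 205.] [ 0.5601 -0.1744  0.224 ] [ 0.5619 -0.1725  0.2232]
top 547 [342. 207.] [ 0.551  -0.0274  0.2238] [ 0.5509 -0.0278  0.2246]
top 559 [285. 224.] [0.5067 0.1123 0.2236] [0.5067 0.113  0.2233]
scene 271 [312. 142.] [0.51   0.1115 0.2242] [0.5079 0.1135 0.2231]
scene 336 [283. 171.] [ 0.554  -0.0279  0.2242] [ 0.5515 -0.0267  0.2222]
scene 405 [235. 202.] [ 0.5663 -0.1857  0.224 ] [ 0.5626 -0.1835  0.2228]
```

Emit:
step_arm(series=[[0,0,-15,0,0,0,0],[0,0,-15,0,0,0,0],[0,0,-15,0,0,0,0],[0,0,-15,0,0,0,0],[0,0,-15,0,0,0,0],[0,0,-15,0,0,0,0],[0,0,-10,0,0,0,0],[0,0,-10,0,0,0,0],[0,0,0,0,0,0,0],[0,0,0,0,0,0,0],[0,0,0,0,0,0,0.2],[0,0,0,0,0,0,0.5],[0,0,0,0,0,0,1],[0,0,0,0,0,0,1],[0,0,0,0,0,0,1],[0,0,0,0,0,0,1],[0,0,0,0,0,0,1],[0,0,0,0,0,0,1]])

```text
clock: 17.95
tool_pos: [0.5622, -0.1848, 0.1707]
eef_rot: [0.672, 0.741, 0.0, 0.0]
contact_force: [-0.8, -1.0, 5.4]
opening: 0.74
finger_force: 30.0
```

```bash
python3 st.py
```

```text
17.95 [ 0.5622 -0.1848  0.1707] yaw_y 0.098 z [ 0.001 -0.    -1.   ] F [-0.85 -1.04  5.45] M [-0.05  0.24  0.01] op 0.74 ff 30.00013810582459 q7 [ 0.21  0.73  0.04  1.74 -0.05  0.67  0.38]
```

Emit:
step_arm(series=[[0,0,3,0,0,0,1],[0,0,7,0,0,0,1],[0,0,10,0,0,0,1],[0,0,10,0,0,0,1],[0,0,10,0,0,0,1],[0,0,7,0,0,0,1],[0,0,3,0,0,0,1],[0,0,0,0,0,0,1],[0,0,0,0,0,0,1],[0,0,0,0,0,0,1],[0,0,0,0,0,0,1],[0,0,0,0,0,0,1],[0,0,0,0,0,0,1]])

```text
clock: 19.25
tool_pos: [0.5619, -0.1847, 0.2201]
eef_rot: [0.672, 0.741, -0.0, -0.0]
contact_force: [0.9, -0.6, -4.1]
opening: 0.744
finger_force: 30.0
```

```bash
python3 heft.py
```

```text
F mean [-0.284  0.015 -4.697] sd [0.44 0.44 0.39] tau [ 0.000e+00 -5.273e+01  1.900e+00 -1.501e+01 -4.000e-02  5.000e-02
  0.000e+00]
19.65 [ 0.562  -0.1847  0.2203] yaw_y 0.098 z [ 0.  0. -1.] F [-0.41 -0.72 -4.57] M [-0.09 -0.01 -0.02] op 0.742 ff 29.9999884609133 q7 [ 0.21  0.66  0.05  1.7  -0.04  0.78  0.38]
```

The right tin reads 4.7 N against 2.1 N and 1.2 N, so it's the full one. Raising it to about 10 cm.

Emit:
step_arm(series=[[0,0,5,0,0,0,1],[0,0,10,0,0,0,1],[0,0,10,0,0,0,1],[0,0,10,0,0,0,1],[0,0,10,0,0,0,1],[0,0,5,0,0,0,1],[0,0,0,0,0,0,1],[0,0,0,0,0,0,1],[0,0,0,0,0,0,1],[0,0,0,0,0,0,1],[0,0,0,0,0,0,1]])

```text
clock: 20.8
tool_pos: [0.5619, -0.1846, 0.2699]
eef_rot: [0.672, 0.741, -0.0, -0.0]
contact_force: [-0.9, 0.3, -4.8]
opening: 0.744
finger_force: 30.0
```

```bash
python3 tins.py
```

```text
20.8 [ 0.5619 -0.1846  0.2699] yaw_y 0.098 z [-0.001  0.    -1.   ] F [-0.88  0.33 -4.83] M [-0.08  0.06 -0.05] op 0.744 ff 29.99994677491486 q7 [ 0.21  0.61  0.06  1.64 -0.04  0.9   0.38]
top 547 [342. 207.] [ 0.5511 -0.0274  0.2238] [ 0.5509 -0.0276  0.2239]
top 563 [285. 224.] [0.5066 0.1122 0.2239] [0.5067 0.1127 0.2231]
scene 269 [312. 142.] [0.5099 0.1124 0.224 ] [0.5075 0.1133 0.2226]
scene 338 [283. 171.] [ 0.5538 -0.0277  0.2241] [ 0.5502 -0.0267  0.2225]
```

View pics/last.png

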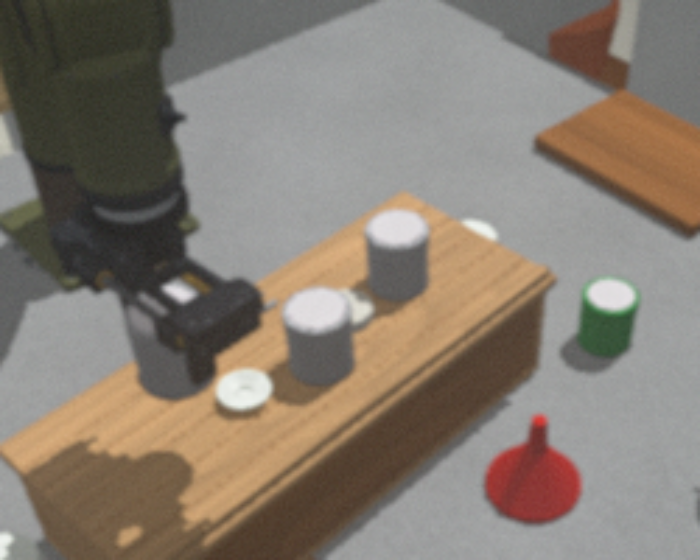

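The full tin hangs upright in the gripper at about (175,340), clear of the deck. The other two stand in place at (320,335) and (397,255).

```bash
python3 -c "
from plant import r
print(r.finish_job())"
```

```text
the job is handed in; nothing more can be done
None
```

I hefted all three tins left to right at about 2.1, 1.2 and 4.7 N and handed the job in holding the full right-hand tin upright about 10 cm above the deck, the other two back in place; the hand-in gave no verdict.

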